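# Set and lock a torque screwdriver, then park it beside the vice

## Task

Get the torque screwdriver ready for the next board: turn its scale sleeve until number 8 clicks in at the red index line, press the sleeve down fully home so that it is locked on that number, and slide the stand over the bench, without lifting or tipping it, until its round base stands inside the four yellow tape corner marks. Leave the tweezers, the green circuit board, the solder reel and the roll of tape where they are.

Things in the scene. Friction and masses are not known exactly. Their poses are not given: they have to be found in the camera images.
- stand: Loose grey round stand, 0.7 to 0.9 kg, with an adjustable torque screwdriver clamped upright in it for good. Base: disc, 144 mm diameter, 16 mm thick; eight bits stand 9 mm above it on a circle of 47 mm radius. Black socket: 62 mm diameter on the base, 41 mm at 52 mm height; then a 25 mm steel barrel. Origin: centre of the underside, on the driver's axis; z up.
- index (a point): Red index line on the fixed aluminium index ring (53 mm diameter, 66 to 84 mm above the bench) under the scale sleeve; this point is at the ring's rim, 26 mm from the driver's axis on the stand's -x side, 77 mm above the bench.
- sleeve (a joint): Turn of the scale sleeve, rad: 0 with number 1 at the index line, 0.5236 (30 degrees) more a number as it turns clockwise seen from above; 8 is 3.665, 10 (stop) 4.712. White numbers 1 to 10 on the black bevel at its foot; a red line on the cap lies above 1. A spring detent (0.1 N m) pulls it into a number when let go. Turns only while raised; starts raised, somewhere from 1.5 to 4.5.
- lock (a joint): Height of the scale sleeve, m: 0 raised (unlocked, an orange band shows under the sleeve), 0.008 pressed fully down (locked). It stays where it is left and takes about 6 to 10 N to press. Two dogs inside let it down only when it stands within about 2 degrees of a number; between numbers they strike and hold it up.
- sleeve_grip (a point): On the driver's axis, middle of the sleeve's blue ribbed grip, 34 mm diameter, 38 mm tall (19 mm above and below this point), 137 mm above the bench while raised. Domed cap: its top 25 mm above this point. Black bevelled skirt: begins 22 mm below it at 36 mm diameter, widens to 48 mm at 38 to 44 mm below. Turns with the sleeve.
- marks: Four yellow tape corner marks flat on the bench (no height), the corners of a square of 170 mm inside the tape, just right of the blue vice. Origin: centre of the square on the bench; x and y along its sides.
- tweezers_b: Bystander: black tweezers lying on the bench, 131 mm long, 15 mm wide, 10 mm high. Origin at the centre of the underside.
- board_green: Bystander: green circuit board lying on the bench, 60 x 85 x 14 mm. Origin at the centre of the underside.
- reel_a: Bystander: solder reel standing on the bench, about 75 mm in diameter, 42 mm high, black flanges. Origin at the centre of the underside.
- elec_tape: Bystander: roll of black tape lying flat, 58 mm in diameter, 19 mm high. Origin at the centre of the underside.

How it is judged:
By the outcome, as a careful person would: the job done as asked, in the order asked, and still so for the second after the job is handed in, with the robot touching nothing.
It also fails if it takes over 61 s, if anything falls off the work surface, if the arm or the gripper's body presses on something with over 40 N, if the wrist force passes 120 N, or if a joint passes its speed limit or range.

## Robot

A 6-joint arm with a two-finger parallel gripper is mounted at the origin on a cart in front of the work surface, level with it; the furniture and walls round the work are solid. World frame = base frame: x ahead of the robot, y to its left, z up, the work surface at z = 0. Lengths are in m, angles in rad, forces in N, time in s.
With the tool pointing down it reaches from about 0.375 to 0.825 m from the base axis. Payload 5.5 kg.
Tool frame: the origin (TCP) lies midway between the tips of the shut fingers; the grasp point (between the pads) lies 19 mm behind it; z points along the fingers, y is the line along which they close (so a half turn about z gives the same grasp; the last joint's range is limited). The gripper opens to 85 mm and grips with 20 to 120 N. Pads are 22 mm wide; open, the fingers measure 114 mm over their backs; the gripper's body (76 mm by 85 mm) begins 54 mm behind the grasp point. The pads swing forward as they close: fully open they stand 13 mm farther back than shut.
Start: joints at [-0.695, 0.314, -0.047, 1.21, 0, 1.571], TCP at [0.461, -0.384, 0.231] pointing down, gripper open.
Joint ranges: [-2.67, 2.67], [-0.69, 1.73], [-1.03, 1.25], [-2.08, 2.16], [-1.42, 1.45], [-3.14, 3.14]. Speed limits (rad/s): [2.39, 2.39, 3.01, 3.14, 3.14, 3.14].

## Interface

Orientations are given as a unit quaternion [w, x, y, z].
In Python, from workcell import env gives the robot as it stands. The module is installed in compiled form; this text tells all that it offers.
- The arm moves only by the tool servo_tool, never from a script. Its argument "commands" is a list of rows, each a list of 7 numbers: the shift along the tool's x, y, z as a fraction of full scale, then the turn, a rotation vector about the tool's x, y, z as a fraction of full scale, then the finger opening in mm, from 0 to 85.4. A call has 1 to 20 rows; each row is the pose to reach, as a shift and turn from the pose commanded when the call began, along the tool's axes at that moment; what a row does not reach only later rows make up. Full scale, the value 1, is 10 cm for a shift and 90 degrees for a turn. A row lasts 1/10 s, in which the tool goes at most 50 mm and 8.59 degrees, less where a joint would pass 70% of its speed; a pose out of reach is approached as far as the arm can. A call with a number of a shift or a turn outside -1 to 1 is refused whole. A call with a gripper value outside its range is refused whole. The fingers move at their own pace and stop on an object; the grip force is fixed at half the most. Time passes only in rows, so rows that repeat a pose let the fingers close. It gives the time, the measured TCP pose, the force, the opening and the grip force at its end, in the units of the state.
- env.state(): the state, without advancing time (a new reading comes with each control period).
- env.capture(name): name is "scene" or "top" or "wrist"; returns the picture (480x640x3 uint8, blue, green, red); there is no depth.
- env.camera_model(name): a dict with "fov_y" (degrees; the focal length in pixels is half the picture's height over the tangent of half this angle, whatever the lens; pixels are square), "cx", "cy" (the principal point, pixels), "world_from_camera" (4x4, takes a point from camera to world coordinates). Camera axes: x right, y down, z forward; pixel columns grow to the right and rows downward; lengths in m; the calibration is good to about 2 mm. The wrist camera is an equidistant fisheye: a pixel r from the principal point sees the ray r / f radians off the axis. A picture is of the moment at which its call begins: read the wrist's pose just before it. camera_model takes no time and is no camera call; for the wrist camera it gives the pose at the moment of the call.
- env.finish_job(): hands the job in; it is judged then, once.
The state is a dict: "t": time; "joints": joint angles; "dq": joint speeds; "tau": joint torques, N m; "eef_pos": TCP position; "tool_rot": TCP orientation; "wrist_force": force on the tool from outside, world axes, zero at the start; "ft_torque": the same for the moment, N m; "finger_gap": finger opening in m; "grasp_force": force on a finger pad.
Only numpy, scipy, OpenCV 4.12 (cv2) and the standard library are available. Lean on these libraries where they do the work, as an engineer would, in place of code of your own. Each camera call takes 0.05 s, during which the arm holds its last target. There are 200 camera calls.

## Working session

There is one attempt and no reset: what is moved stays moved. The work goes in short steps, Python scripts to look and compute and a tool call to move; the robot and the scene stay as the last step left them, time stands still between calls to the robot, and variables do not carry over. Pictures are saved under pics/ and viewed, at most 10 in all, crops included, and the job is handed in when it is done.

Besides the shell and the picture viewer there is one more tool, called after "Emit:" as name([rows], argument=value, ...), one row to a line, values as JSON. servo_tool: Moves the arm, as the interface text tells. Its arguments: {"type":"object","properties":{"commands":{"type":"array"}},"required":["commands"]}

```bash
mkdir -p pics; cat > h.py <<'E'
from workcell import env
import numpy as np, cv2
def ray(cam,u,v,M=None):
    m=M or env.camera_model(cam); f=240/np.tan(np.radians(m["fov_y"]/2))
    x,y=u-m["cx"],v-m["cy"]
    if cam=="wrist":
        r=np.hypot(x,y); th=r/f; d=np.array([np.sin(th)*x/max(r,1e-9),np.sin(th)*y/max(r,1e-9),np.cos(th)])
    else: d=np.array([x/f,y/f,1.])
    T=np.array(m["world_from_camera"]); return T[:3,3],T[:3,:3]@d
def atz(cam,u,v,z,M=None):
    o,d=ray(cam,u,v,M); return o+d*(z-o[2])/d[2]
def proj(cam,p,M=None):
    m=M or env.camera_model(cam); f=240/np.tan(np.radians(m["fov_y"]/2))
    T=np.array(m["world_from_camera"]); c=T[:3,:3].T@(np.array(p)-T[:3,3])
    if cam=="wrist":
        r=np.hypot(c[0],c[1]); k=f*np.arctan2(r,c[2])/max(r,1e-9); return np.array([m["cx"]+k*c[0],m["cy"]+k*c[1]])
    return np.array([m["cx"]+f*c[0]/c[2],m["cy"]+f*c[1]/c[2]])
E
python3 - <<'E'
from h import *
for n in ("scene","top"):
    cv2.imwrite(f"pics/{n}0.png",env.capture(n)); m=env.camera_model(n); print(n,m["fov_y"],np.round(m["world_from_camera"],3).tolist())
s=env.state(); print(s["t"],s["eef_pos"],s["tool_rot"],s["wrist_force"])
E
```

```text
scene 43.253116257125384 [[-0.892, -0.294, 0.343, 0.212], [-0.451, 0.554, -0.7, 0.556], [0.016, -0.779, -0.627, 0.734], [0.0, 0.0, 0.0, 1.0]]
top 43.86538159475514 [[0.02, -0.993, 0.118, 0.443], [-1.0, -0.019, 0.01, -0.175], [-0.008, -0.118, -0.993, 1.249], [0.0, 0.0, 0.0, 1.0]]
0.1 [ 0.46042986 -0.38385852  0.23049363] [-7.46961285e-04  9.05639962e-01  4.24046677e-01 -3.42036303e-04] [ 0.37366582 -0.02987845  0.56503735]
```

View pics/scene0.png

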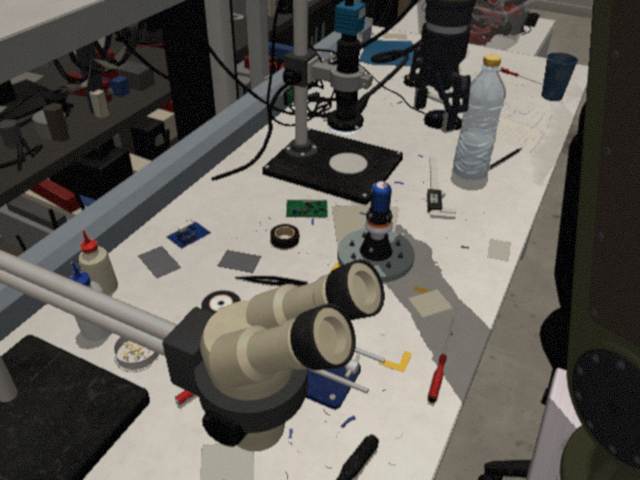

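View pics/top0.png

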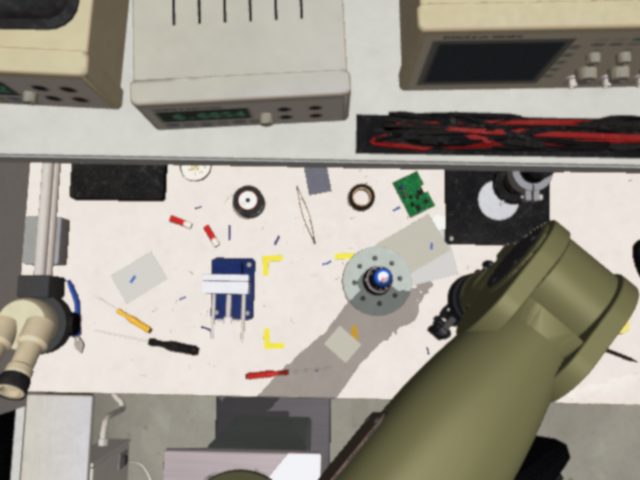

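The scene view shows the stand at about (377,250), with the sleeve raised. The top view shows the base centred near (377,281) and the yellow corners near (267,260), (350,256), (270,344) and (355,333). Next I'll enlarge both.

```bash
python3 - <<'E'
from h import *
t=cv2.imread("pics/top0.png"); s=cv2.imread("pics/scene0.png")
a=cv2.resize(t[235:365,240:440],(800,520),interpolation=cv2.INTER_CUBIC)
cv2.imwrite("pics/topc.png",a)
cv2.imwrite("pics/scc.png",cv2.resize(s[170:300,320:430],(660,600)[:2] if 0 else (508,600),interpolation=cv2.INTER_CUBIC))
E
```

```text
(no output)
```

View pics/topc.png

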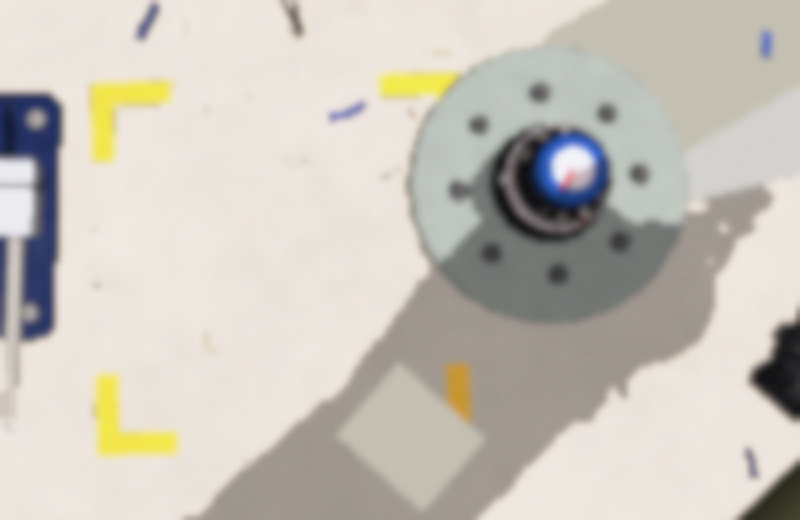

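View pics/scc.png

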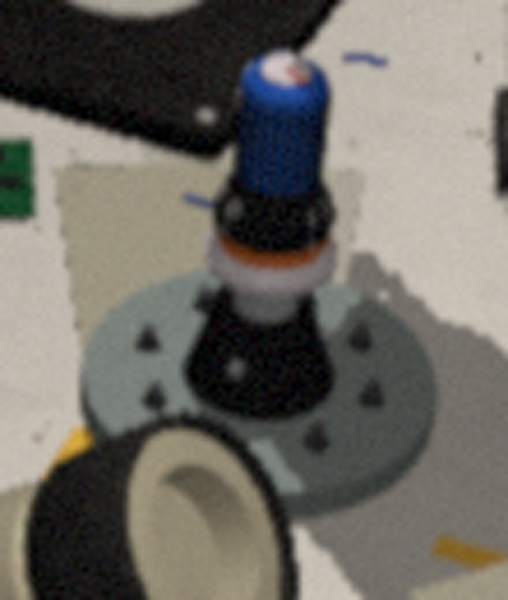

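```bash
python3 - <<'E'
from h import *
M=env.camera_model("top")
f=lambda x,y,z: np.round(atz("top",240+x/4-.375,235+y/4-.375,z,M),4)
print("TL",f(113,105,0),"BL",f(118,433,0),"TRy",f(385,96,0),"BRx",f(447,380,0))
print("base",f(547.5,185,.016),"cap",f(573,168,.16))
m=env.camera_model("wrist"); print(m["fov_y"],np.round(m["world_from_camera"],3).tolist())
cv2.imwrite("pics/w0.png",env.capture("wrist"))
E
```

```text
TL [ 0.5387 -0.0406  0.    ] BL [ 0.3688 -0.0485  0.    ] TRy [ 0.5462 -0.1834  0.    ] BRx [ 0.3993 -0.2182  0.    ]
base [ 0.5004 -0.268   0.016 ] cap [ 0.5016 -0.2687  0.16  ]
65.70646984690485 [[0.767, -0.605, -0.212, 0.514], [-0.641, -0.725, -0.25, -0.32], [-0.002, 0.328, -0.945, 0.373], [0.0, 0.0, 0.0, 1.0]]
```

View pics/w0.png

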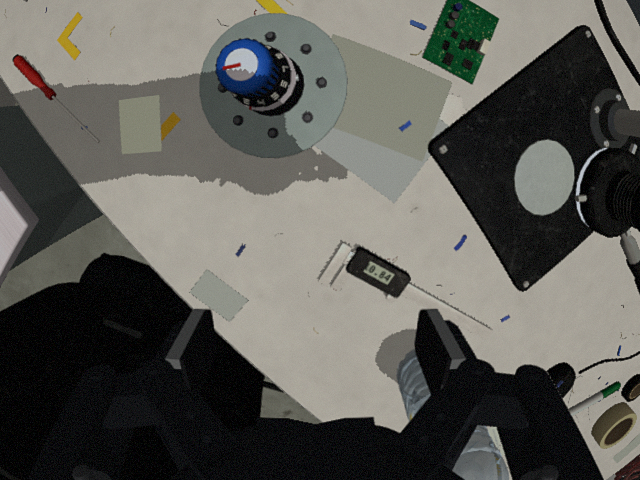

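The wrist view shows the sleeve at about (255,72). The red cap line runs from (243,66) to (222,70), and bevel numbers are visible at about (270,100). Next I'll enlarge it to find the red index line.

```bash
python3 - <<'E'
from h import *
w=cv2.imread("pics/w0.png")
cv2.imwrite("pics/w0c.png",cv2.resize(w[25:130,195:325],(780,600)[:1]+(630-30,) if 0 else (740,598),interpolation=cv2.INTER_CUBIC))
for n in ("w0","scene0","top0"):
    i=cv2.imread(f"pics/{n}.png").astype(int); r=(i[...,2]>1.5*i[...,1])&(i[...,2]>1.5*i[...,0])&(i[...,2]>60)
    box={"w0":(25,130,195,325),"scene0":(170,250,360,400),"top0":(255,310,350,400)}[n]
    ys,xs=np.nonzero(r[box[0]:box[1],box[2]:box[3]]); print(n,[(x+box[2],y+box[0],*i[y+box[0],x+box[2]].tolist()) for x,y in zip(xs,ys)][:60])
print(np.round(atz("wrist",243,66,.162),4),np.round(atz("wrist",222,70,.160),4))
print([np.round(proj("wrist",(0.501,-0.268,z)),1).tolist() for z in (.016,.084,.095,.162)])
E
```

```text
w0 [(np.int64(238), np.int64(63), 72, 72, 145), (np.int64(239), np.int64(63), 58, 58, 143), (np.int64(234), np.int64(64), 80, 76, 148), (np.int64(235), np.int64(64), 57, 56, 139), (np.int64(236), np.int64(64), 42, 42, 140), (np.int64(237), np.int64(64), 26, 27, 139), (np.int64(238), np.int64(64), 11, 17, 136), (np.int64(239), np.int64(64), 19, 26, 138), (np.int64(240), np.int64(64), 92, 92, 151), (np.int64(228), np.int64(65), 99, 99, 152), (np.int64(229), np.int64(65), 79, 80, 145), (np.int64(230), np.int64(65), 55, 56, 141), (np.int64(231), np.int64(65), 43, 43, 136), (np.int64(232), np.int64(65), 35, 40, 137), (np.int64(233), np.int64(65), 18, 20, 133), (np.int64(234), np.int64(65), 20, 23, 137), (np.int64(235), np.int64(65), 12, 16, 136), (np.int64(236), np.int64(65), 8, 12, 136), (np.int64(237), np.int64(65), 8, 13, 137), (np.int64(238), np.int64(65), 11, 18, 137), (np.int64(239), np.int64(65), 27, 29, 133), (np.int64(240), np.int64(65), 93, 91, 147), (np.int64(224), np.int64(66), 52, 39, 127), (np.int64(225), np.int64(66), 55, 53, 139), (np.int64(226), np.int64(66), 51, 53, 142)
[... 3629 characters left out ...]
nt64(382), np.int64(226), 20, 53, 108), (np.int64(383), np.int64(226), 28, 62, 112), (np.int64(384), np.int64(226), 35, 61, 110), (np.int64(385), np.int64(226), 33, 54, 105), (np.int64(386), np.int64(226), 48, 66, 114), (np.int64(375), np.int64(227), 62, 79, 119), (np.int64(376), np.int64(227), 50, 68, 113), (np.int64(377), np.int64(227), 53, 70, 118), (np.int64(378), np.int64(227), 55, 74, 122), (np.int64(379), np.int64(227), 46, 68, 117), (np.int64(380), np.int64(227), 53, 69, 118), (np.int64(381), np.int64(227), 50, 68, 117), (np.int64(382), np.int64(227), 45, 63, 113)]
top0 []
[ 0.5014 -0.2718  0.162 ] [ 0.4908 -0.2646  0.16  ]
[[269.6, 82.3], [258.8, 75.1], [256.6, 73.7], [238.3, 61.7]]
```

View pics/w0c.png

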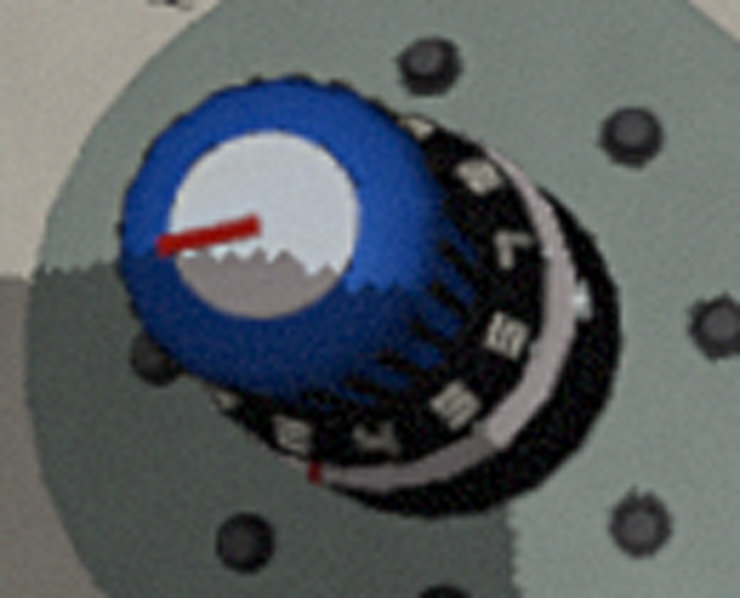

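```bash
python3 - <<'E'
from h import *
from scipy.spatial.transform import Rotation as R
c=np.array([.501,-.268])
for z in (.076,.08,.084):
    p=atz("wrist",250.5,107.5,z)[:2]; d=p-c; print("index",z,np.round(p,4),round(np.hypot(*d),4),np.degrees(np.arctan2(d[1],d[0])).round(1))
a=atz("wrist",240.3,64.9,.162); 
for z in (.162,.159):
    b=atz("wrist",223.1,68,z); d=(b-a)[:2]; print("cap",np.round(a,4),np.round(b,4),np.degrees(np.arctan2(d[1],d[0])).round(1))
# numbers: skirt radius ~22 z .097
for n,(x,y) in {3:(293,435),4:(375,437),5:(455,405),6:(505,335),7:(510,248),8:(478,177)}.items():
    for z in (.1,):
        p=atz("wrist",195+x/5.69-.4,25+y/5.695-.4,z)[:2]-c; print(n,np.hypot(*p).round(4),np.degrees(np.arctan2(p[1],p[0])).round(1))
s=env.state(); print(s["joints"]); w,x,y,z=s["tool_rot"]; print(R.from_quat([x,y,z,w]).as_matrix().round(3))
E
```

```text
index 0.076 [ 0.4786 -0.282 ] 0.0264 -148.0
index 0.08 [ 0.4791 -0.2825] 0.0263 -146.5
index 0.084 [ 0.4796 -0.283 ] 0.0261 -144.9
cap [ 0.5006 -0.2702  0.162 ] [ 0.4922 -0.2647  0.162 ] 146.6
cap [ 0.5006 -0.2702  0.162 ] [ 0.4919 -0.2639  0.159 ] 144.0
3 0.0218 -149.2
4 0.0216 -120.7
5 0.0222 -91.7
6 0.0219 -62.8
7 0.021 -32.1
8 0.0208 -3.6
[-6.94980313e-01  3.14081503e-01 -4.77981833e-02  1.21020958e+00
 -3.25403021e-05  1.57080780e+00]
[[ 0.64   0.768 -0.001]
 [ 0.768 -0.64   0.001]
 [-0.    -0.001 -1.   ]]
```

The index is the dark red mark at crop (316,470), at -147° and 26 mm radius. Number 3 stands there, so the sleeve needs 5 clicks clockwise (150°). The stand centre is about (0.501,-0.269). The marks centre is about (0.458,-0.130).

Emit:
servo_tool([
  [0.25,-0.1,0,0,0,0,85],
  [0.5,-0.2,0,0,0,0,85],
  [0.75,-0.3,0,0,0,0.05,85],
  [1,-0.4,0,0,0,0.1,85],
  [1,-0.43,0,0,0,0.1,85],
  [1,-0.43,0,0,0,0.1,85],
])

```text
t: 0.75
eef_pos: [0.4916, -0.2794, 0.2312]
tool_rot: [-0.0, 0.936, 0.353, -0.0]
wrist_force: [-0.0, -0.8, -0.1]
finger_gap: 0.085
grasp_force: 0.0
```

```bash
cat >> h.py <<'E'
from scipy.spatial.transform import Rotation as R
def st(tgt=None):
    s=env.state(); w,x,y,z=s["tool_rot"]; m=R.from_quat([x,y,z,w]).as_matrix()
    print("t",round(s["t"],2),"j",np.round(s["joints"],3),"p",np.round(s["eef_pos"],4),"x-head",np.degrees(np.arctan2(m[1,0],m[0,0])).round(2),"zax",m[:,2].round(3),"F",np.round(s["wrist_force"],1),"T",np.round(s["ft_torque"],2),"gap",round(s["finger_gap"],4),"g",np.round(s["grasp_force"],1))
    if tgt is not None: print("tool shift",(m.T@(np.array(tgt)-s["eef_pos"])/.1).round(3))
E
python3 -c "
from h import *
st((.501,-.269,.231))"
```

```text
t 0.75 j [-0.517  0.249 -0.133  1.189 -0.     1.904] p [ 0.4916 -0.2794  0.2312] x-head 41.3 zax [-0.001 -0.    -1.   ] F [-0.  -0.8 -0.1] T [-0.01  0.   -0.01] gap 0.085 g 0.0
tool shift [ 0.139 -0.016  0.002]
```

Emit:
servo_tool([
  [0.14,-0.016,0,0,0,-0.095,85],
  [0.14,-0.016,0,0,0,-0.19,85],
  [0.14,-0.016,0,0,0,-0.285,85],
  [0.14,-0.016,0,0,0,-0.38,85],
  [0.14,-0.016,0,0,0,-0.475,85],
  [0.14,-0.016,0,0,0,-0.57,85],
  [0.14,-0.016,0,0,0,-0.665,85],
  [0.14,-0.016,0,0,0,-0.76,85],
  [0.14,-0.016,0,0,0,-0.855,85],
  [0.14,-0.016,0,0,0,-0.95,85],
])

```text
t: 1.75
eef_pos: [0.5009, -0.2707, 0.2311]
tool_rot: [-0.0, 0.446, 0.895, -0.0]
wrist_force: [0.1, -0.1, 0.9]
finger_gap: 0.0852
grasp_force: 0.0
```

Emit:
servo_tool([
  [0,0,0,0,0,-0.095,85],
  [0,0,0,0,0,-0.19,85],
  [0,0,0,0,0,-0.285,85],
  [0,0,0,0,0,-0.38,85],
  [0,0,0,0,0,-0.475,85],
  [0,0,0,0,0,-0.57,85],
  [0,0,0,0,0,-0.665,85],
  [0,0,0,0,0,-0.76,85],
  [0,0,0,0,0,-0.855,85],
  [0,0,0,0,0,-0.95,85],
  [0,0,0,0,0,-0.95,85],
])

```text
t: 2.85
eef_pos: [0.5009, -0.2706, 0.2311]
tool_rot: [-0.0, -0.277, 0.961, -0.0]
wrist_force: [-0.8, 0.4, -0.4]
finger_gap: 0.0846
grasp_force: 0.0
```

```bash
python3 -c "
from h import *
st((.501,-.269,.119)); cv2.imwrite('pics/w1.png',env.capture('wrist'))
print([proj('wrist',p).round(0).tolist() for p in ((.501,-.269,.162),(.501,-.269,.0))])"
```

```text
t 2.85 j [-0.495  0.256 -0.124  1.191 -0.    -1.056] p [ 0.5009 -0.2706  0.2311] x-head -147.84 zax [-0. -0. -1.] F [-0.8  0.4 -0.4] T [-0.01  0.04 -0.  ] gap 0.0846 g 0.0
tool shift [-0.009  0.013  1.121]
[[318.0, 258.0], [316.0, 199.0]]
```

View pics/w1.png

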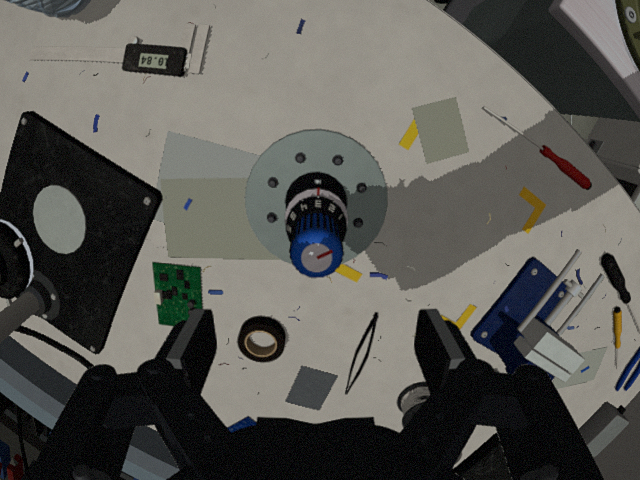

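The cap is at (315,257), within 2 mm of the prediction. The red index is at (318,192), facing the camera, with 3 above it. I'll descend and grip.

Emit:
servo_tool([
  [0,0.01,0.3,0,0,0,85],
  [0,0.01,0.6,0,0,0,85],
  [0,0.01,0.8,0,0,0,85],
  [0,0.01,1,0,0,0,85],
  [0,0.01,1,0,0,0,85],
])

```text
t: 3.4
eef_pos: [0.4986, -0.268, 0.1285]
tool_rot: [-0.002, -0.276, 0.961, 0.002]
wrist_force: [0.8, 0.1, -0.3]
finger_gap: 0.0853
grasp_force: 0.0
```

Emit:
servo_tool([
  [0,0,0.14,0,0,0,85],
  [0,0,0.14,0,0,0,60],
  [0,0,0.14,0,0,0,45],
  [0,0,0.14,0,0,0,38],
  [0,0,0.14,0,0,0,30],
  [0,0,0.14,0,0,0,25],
  [0,0,0.14,0,0,0,25],
  [0,0,0.14,0,0,0,25],
])

```text
t: 4.2
eef_pos: [0.5016, -0.2693, 0.1182]
tool_rot: [0.001, -0.277, 0.961, -0.001]
wrist_force: [1.2, -2.7, 5.6]
finger_gap: 0.0325
grasp_force: 60.0
```

```bash
python3 -c "
from h import *
st()"
```

```text
t 4.2 j [-0.492  0.324 -0.299  0.945 -0.    -1.054] p [ 0.5016 -0.2693  0.1182] x-head -147.83 zax [ 0.002 -0.001 -1.   ] F [ 1.2 -2.7  5.6] T [-0.38 -0.12 -0.04] gap 0.0325 g 60.0
```

Emit:
servo_tool([
  [0,0,-0.005,0,0,0,25],
  [0,0,-0.005,0,0,0.06,25],
  [0,0,-0.005,0,0,0.12,25],
  [0,0,-0.005,0,0,0.18,25],
  [0,0,-0.005,0,0,0.24,25],
  [0,0,-0.005,0,0,0.3,25],
  [0,0,-0.005,0,0,0.36,25],
  [0,0,-0.005,0,0,0.42,25],
  [0,0,-0.005,0,0,0.48,25],
  [0,0,-0.005,0,0,0.54,25],
  [0,0,-0.005,0,0,0.6,25],
  [0,0,-0.005,0,0,0.66,25],
  [0,0,-0.005,0,0,0.667,25],
  [0,0,-0.005,0,0,0.667,25],
])

```text
t: 5.6
eef_pos: [0.5015, -0.269, 0.1182]
tool_rot: [0.001, 0.24, 0.971, -0.0]
wrist_force: [2.8, -2.9, 3.6]
finger_gap: 0.0326
grasp_force: 59.9
```

```bash
python3 - <<'E'
from h import *
st()
T=env.capture("top"); a=cv2.imread("pics/top0.png")
cv2.imwrite("pics/top1.png",T)
S=env.capture("scene"); cv2.imwrite("pics/sc1.png",S); W=env.capture("wrist"); cv2.imwrite("pics/w2.png",W)
s0=cv2.imread("pics/scene0.png")
f=lambda i,b:cv2.resize(i[b[0]:b[1],b[2]:b[3]],(400,300),interpolation=cv2.INTER_CUBIC)
b=(250,318,335,426); c=(190,290,325,435); w=(0,300,100,500)
cv2.imwrite("pics/m1.png",np.vstack([np.hstack([f(W,w),f(T,b)]),np.hstack([f(s0,c),f(S,c)])]))
E
```

```text
t 5.6 j [-0.492  0.324 -0.299  0.946 -0.    -0.008] p [ 0.5015 -0.269   0.1182] x-head 152.25 zax [ 0.001 -0.001 -1.   ] F [ 2.8 -2.9  3.6] T [-0.62 -0.58 -0.02] gap 0.0326 g 59.9
```

View pics/m1.png

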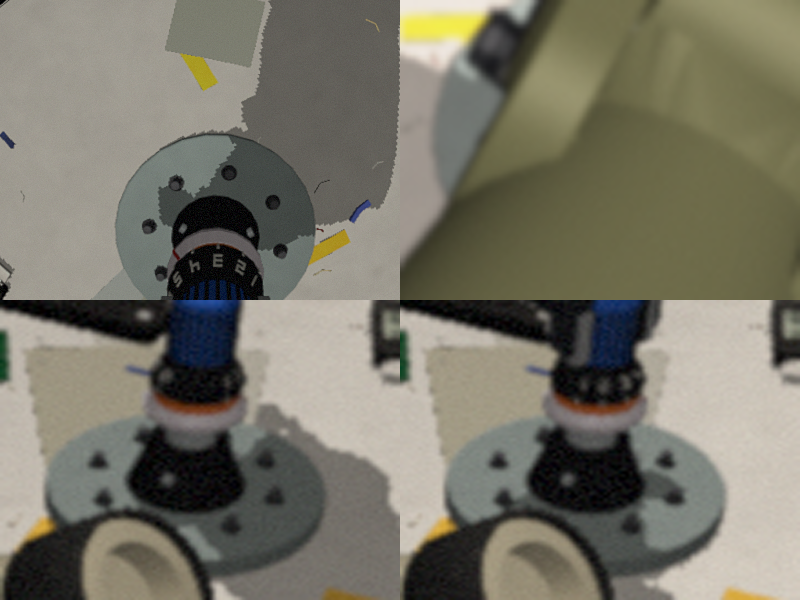

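The stand hasn't turned: the bits are at the same pixels. 5 is now at the index. I'll continue for 90° more.

Emit:
servo_tool([
  [0,0,0,0,0,0.06,25],
  [0,0,0,0,0,0.12,25],
  [0,0,0,0,0,0.18,25],
  [0,0,0,0,0,0.24,25],
  [0,0,0,0,0,0.3,25],
  [0,0,0,0,0,0.36,25],
  [0,0,0,0,0,0.42,25],
  [0,0,0,0,0,0.48,25],
  [0,0,0,0,0,0.54,25],
  [0,0,0,0,0,0.6,25],
  [0,0,0,0,0,0.66,25],
  [0,0,0,0,0,0.72,25],
  [0,0,0,0,0,0.78,25],
  [0,0,0,0,0,0.84,25],
  [0,0,0,0,0,0.9,25],
  [0,0,0,0,0,0.96,25],
  [0,0,0,0,0,1,25],
  [0,0,0,0,0,1,25],
])

```text
t: 7.55
eef_pos: [0.5016, -0.2689, 0.1182]
tool_rot: [0.001, 0.857, 0.516, 0.0]
wrist_force: [4.9, -3.3, 2.8]
finger_gap: 0.0323
grasp_force: 60.0
```

Emit:
servo_tool([
  [0,0,0,0,0,0,38],
  [0,0,0,0,0,0,45],
  [0,0,0,0,0,0,50],
  [0,0,0,0,0,0,50],
  [0,0,0,0,0,0,50],
])

```text
t: 8.05
eef_pos: [0.5004, -0.2683, 0.1175]
tool_rot: [-0.0, 0.856, 0.516, -0.0]
wrist_force: [0.2, -0.6, -0.3]
finger_gap: 0.0498
grasp_force: 0.0
```

```bash
python3 - <<'E'
from h import *
st()
S=env.capture("scene"); cv2.imwrite("pics/sc2.png",S); W=env.capture("wrist"); cv2.imwrite("pics/w3.png",W); T=env.capture("top"); cv2.imwrite("pics/top2.png",T)
for p in ((.501,-.269,.137),(.501,-.269,.09)): print(proj("wrist",p))
f=lambda i,b:cv2.resize(i[b[0]:b[1],b[2]:b[3]],(400,300),interpolation=cv2.INTER_CUBIC)
c=(190,290,325,435)
cv2.imwrite("pics/m2.png",np.vstack([np.hstack([f(W,(0,480,0,640)),f(W,(180,330,220,420))]),np.hstack([f(T,(230,335,310,450)),f(S,c)])]))
E
```

```text
t 8.05 j [-0.492  0.325 -0.3    0.946  0.     1.564] p [ 0.5004 -0.2683  0.1175] x-head 62.16 zax [-0.001  0.001 -1.   ] F [ 0.2 -0.6 -0.3] T [0.02 0.01 0.06] gap 0.0498 g 0.0
[317.05464164 336.01485468]
[316.68450722 284.11818702]
```

View pics/m2.png

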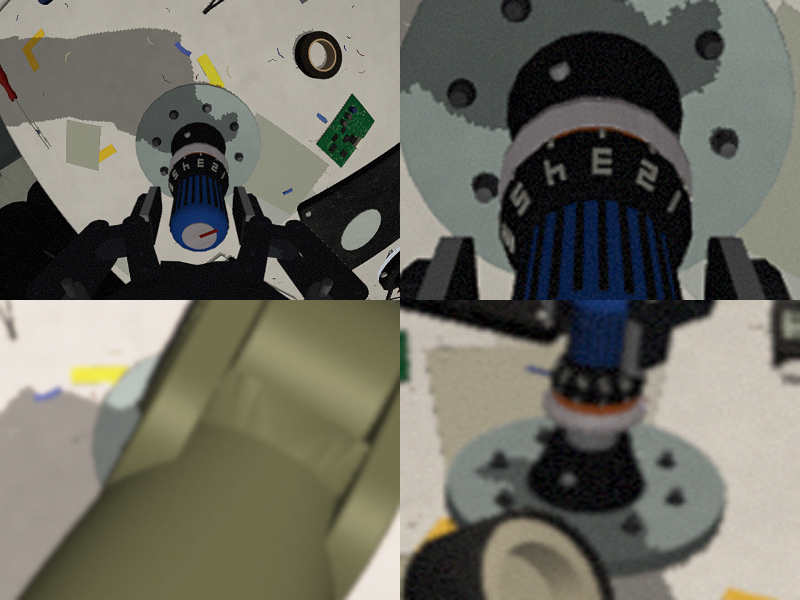

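The sleeve turned with the tool: 3 now faces the camera at heading 62°, which puts 8 at -148°, on the index. The stand hasn't moved. I'll regrip and press.

Emit:
servo_tool([
  [0,0,0,0,0,0,38],
  [0,0,0,0,0,0,30],
  [0,0,0,0,0,0,25],
  [0,0,0,0,0,0,25],
  [0,0,0.02,0,0,0,25],
  [0,0,0.04,0,0,0,25],
  [0,0,0.06,0,0,0,25],
  [0,0,0.08,0,0,0,25],
  [0,0,0.09,0,0,0,25],
  [0,0,0.1,0,0,0,25],
  [0,0,0.1,0,0,0,25],
])

```text
t: 9.3
eef_pos: [0.5015, -0.269, 0.1097]
tool_rot: [0.001, 0.856, 0.516, 0.001]
wrist_force: [-2.0, 1.0, 13.6]
finger_gap: 0.0324
grasp_force: 61.1
```

Emit:
servo_tool([
  [0,0,0.02,0,0,0,25],
  [0,0,0.04,0,0,0,25],
  [0,0,0.05,0,0,0,25],
  [0,0,0.05,0,0,0,25],
])

```text
t: 9.7
eef_pos: [0.5017, -0.2691, 0.1088]
tool_rot: [0.002, 0.856, 0.516, 0.001]
wrist_force: [-11.9, 6.0, 44.8]
finger_gap: 0.0322
grasp_force: 64.3
```

```bash
python3 - <<'E'
from h import *
st()
S=env.capture("scene"); cv2.imwrite("pics/sc3.png",S)
for n in ("sc2","sc3"):
    i=cv2.imread(f"pics/{n}.png").astype(int)[215:235,360:395]; print(n,((i[...,2]>1.5*i[...,1])&(i[...,2]>1.5*i[...,0])&(i[...,2]>60)).sum())
E
```

```text
t 9.7 j [-0.492  0.331 -0.314  0.922  0.     1.565] p [ 0.5017 -0.2691  0.1088] x-head 62.15 zax [ 0.004 -0.002 -1.   ] F [-11.9   6.   44.8] T [ 1.69  3.02 -0.09] gap 0.0322 g 64.3
sc2 59
sc3 0
```

The orange band is gone, so the sleeve is locked home. I'll relax the press and drag the first half.

Emit:
servo_tool([
  [0,0,-0.02,0,0,0,25],
  [0,0,-0.04,0,0,0,25],
  [0,0,-0.045,0,0,0,25],
  [0,0,-0.045,0,0,0,25],
])

```text
t: 10.15
eef_pos: [0.5015, -0.269, 0.1097]
tool_rot: [0.001, 0.857, 0.516, 0.001]
wrist_force: [-3.1, 0.2, 16.8]
finger_gap: 0.032
grasp_force: 61.3
```

Emit:
servo_tool([
  [0.03,-0.03,0,0,0,0,25],
  [0.06,-0.06,0,0,0,0,25],
  [0.09,-0.09,0,0,0,0,25],
  [0.12,-0.12,0,0,0,0,25],
  [0.15,-0.15,0,0,0,0,25],
  [0.15,-0.15,0,0,0,0,25],
])

```text
t: 10.75
eef_pos: [0.498, -0.2516, 0.1104]
tool_rot: [0.005, 0.857, 0.516, 0.001]
wrist_force: [4.7, -7.3, 10.2]
finger_gap: 0.0327
grasp_force: 60.8
```

```bash
python3 - <<'E'
from h import *
st((.458,-.130,.109))
cv2.imwrite("pics/sc4.png",env.capture("scene"))
E
```

```text
t 10.75 j [-0.466  0.306 -0.345  0.91  -0.003  1.592] p [ 0.498  -0.2516  0.1104] x-head 62.12 zax [ 0.007 -0.007 -1.   ] F [ 4.7 -7.3 10.2] T [-1.45 -0.73  0.03] gap 0.0327 g 60.8
tool shift [ 0.888 -0.922  0.002]
```

Emit:
servo_tool([
  [0.03,-0.03,0,0,0,0,25],
  [0.06,-0.062,0,0,0,0,25],
  [0.09,-0.094,0,0,0,0,25],
  [0.12,-0.125,0,0,0,0,25],
  [0.15,-0.156,0,0,0,0,25],
  [0.18,-0.187,0,0,0,0,25],
  [0.21,-0.218,0,0,0,0,25],
  [0.24,-0.25,0,0,0,0,25],
  [0.27,-0.28,0,0,0,0,25],
  [0.3,-0.31,0,0,0,0,25],
  [0.3,-0.31,0,0,0,0,25],
])

```text
t: 11.9
eef_pos: [0.4848, -0.2108, 0.1105]
tool_rot: [0.005, 0.857, 0.516, 0.001]
wrist_force: [4.2, -8.2, 9.5]
finger_gap: 0.0322
grasp_force: 60.9
```

```bash
python3 - <<'E'
from h import *
st((.458,-.130,.109))
E
```

```text
t 11.9 j [-0.408  0.255 -0.415  0.892 -0.004  1.65 ] p [ 0.4848 -0.2108  0.1105] x-head 62.11 zax [ 0.007 -0.008 -1.   ] F [ 4.2 -8.2  9.5] T [-1.61 -0.65 -0.  ] gap 0.0322 g 60.9
tool shift [ 0.589 -0.615  0.006]
```

Steady. I'll go the remaining distance.

Emit:
servo_tool([
  [0.03,-0.03,0,0,0,0,25],
  [0.06,-0.062,0,0,0,0,25],
  [0.09,-0.094,0,0,0,0,25],
  [0.12,-0.125,0,0,0,0,25],
  [0.15,-0.156,0,0,0,0,25],
  [0.18,-0.187,0,0,0,0,25],
  [0.21,-0.218,0,0,0,0,25],
  [0.24,-0.25,0,0,0,0,25],
  [0.27,-0.28,0,0,0,0,25],
  [0.3,-0.31,0,0,0,0,25],
  [0.33,-0.345,0,0,0,0,25],
  [0.36,-0.376,0,0,0,0,25],
  [0.39,-0.407,0,0,0,0,25],
  [0.42,-0.439,0,0,0,0,25],
  [0.45,-0.47,0,0,0,0,25],
  [0.48,-0.501,0,0,0,0,25],
  [0.51,-0.533,0,0,0,0,25],
  [0.54,-0.564,0,0,0,0,25],
  [0.57,-0.595,0,0,0,0,25],
  [0.59,-0.615,0,0,0,0,25],
])

```text
t: 13.9
eef_pos: [0.459, -0.1306, 0.1108]
tool_rot: [0.006, 0.857, 0.516, 0.001]
wrist_force: [4.5, -13.2, 14.6]
finger_gap: 0.0325
grasp_force: 61.3
```

```bash
python3 - <<'E'
from h import *
st((.458,-.130,.109))
E
```

```text
t 13.9 j [-0.273  0.163 -0.531  0.866 -0.007  1.786] p [ 0.459  -0.1306  0.1108] x-head 62.08 zax [ 0.009 -0.009 -1.   ] F [  4.5 -13.2  14.6] T [-2.65 -0.87  0.05] gap 0.0325 g 61.3
tool shift [ 0.001 -0.012  0.018]
```

Emit:
servo_tool([
  [-0.01,0.01,0,0,0,0,25],
  [-0.01,0.01,0,0,0,0,36],
  [-0.01,0.01,0,0,0,0,45],
  [-0.01,0.01,0,0,0,0,60],
  [-0.01,0.01,0,0,0,0,70],
  [-0.01,0.01,0,0,0,0,70],
])

```text
t: 14.5
eef_pos: [0.454, -0.1275, 0.1068]
tool_rot: [-0.001, 0.856, 0.516, -0.001]
wrist_force: [-0.6, -0.9, 0.1]
finger_gap: 0.0701
grasp_force: 0.0
```

Emit:
servo_tool([
  [0,0,-0.1,0,0,0,70],
  [0,0,-0.3,0,0,0,70],
  [0,0,-0.6,0,0,0,70],
  [0,0,-0.8,0,0,0,70],
  [0,0,-1,0,0,0,70],
  [0,0,-1,0,0,0,70],
])

```text
t: 15.1
eef_pos: [0.4565, -0.1283, 0.2105]
tool_rot: [0.002, 0.856, 0.516, 0.002]
wrist_force: [0.6, 0.4, 0.3]
finger_gap: 0.0701
grasp_force: 0.0
```

```bash
python3 - <<'E'
from h import *
st((.50,-.36,.23))
E
```

```text
t 15.1 j [-0.274  0.084 -0.379  1.103 -0.     1.783] p [ 0.4565 -0.1283  0.2105] x-head 62.15 zax [ 0.005 -0.001 -1.   ] F [0.6 0.4 0.3] T [-0.04  0.01  0.03] gap 0.0701 g 0.0
tool shift [-1.846  1.468 -0.189]
```

Emit:
servo_tool([
  [0,0,-0.1,0,0,-0.095,85],
  [0,0,-0.3,0,0,-0.19,85],
  [0,0,-0.4,0,0,-0.285,85],
  [0,0,-0.4,0,0,-0.38,85],
  [0,0,-0.4,0,0,-0.475,85],
  [0,0,-0.4,0,0,-0.57,85],
  [0,0,-0.4,0,0,-0.665,85],
  [0,0,-0.4,0,0,-0.76,85],
  [0,0,-0.4,0,0,-0.855,85],
  [0,0,-0.4,0,0,-0.95,85],
])

```text
t: 16.1
eef_pos: [0.4543, -0.1276, 0.2466]
tool_rot: [-0.001, 0.276, 0.961, 0.0]
wrist_force: [-0.0, -0.1, 0.8]
finger_gap: 0.0853
grasp_force: 0.0
```

Emit:
servo_tool([
  [0,0,0,0,0,-0.095,85],
  [0,0,0,0,0,-0.19,85],
  [0,0,0,0,0,-0.285,85],
  [0,0,0,0,0,-0.38,85],
  [0,0,0,0,0,-0.475,85],
  [0,0,0,0,0,-0.57,85],
  [0,0,0,0,0,-0.665,85],
  [0,0,0,0,0,-0.76,85],
  [0,0,0,0,0,-0.855,85],
  [0,0,0,0,0,-0.95,85],
  [0,0,0,0,0,-0.95,85],
])

```text
t: 17.2
eef_pos: [0.4543, -0.1276, 0.2467]
tool_rot: [-0.0, -0.448, 0.894, 0.0]
wrist_force: [-0.0, 0.2, -0.2]
finger_gap: 0.0849
grasp_force: 0.0
```

```bash
python3 - <<'E'
from h import *
st()
W=env.capture("wrist"); T=env.capture("top"); cv2.imwrite("pics/w5.png",W); cv2.imwrite("pics/top5.png",T)
c=proj("wrist",(.458,-.13,.08)).round().astype(int); print(c)
f=lambda i,b:cv2.resize(i[max(b[0],0):b[1],max(b[2],0):b[3]],(400,600 if b[1]-b[0]>b[3]-b[2] else 300),interpolation=cv2.INTER_CUBIC)
u,v=c; y0,x0=max(v-70,0),max(u-60,0)
A=cv2.resize(W,(400,300)); B=cv2.resize(T[230:365,240:420],(400,300),interpolation=cv2.INTER_CUBIC)
C=cv2.resize(W[y0:y0+120,x0:x0+80],(400,600),interpolation=cv2.INTER_CUBIC); print(x0,y0)
cv2.imwrite("pics/m5.png",np.hstack([np.vstack([A,B]),C]))
E
```

```text
t 17.2 j [-0.274  0.067 -0.314  1.191  0.    -1.202] p [ 0.4543 -0.1276  0.2467] x-head -126.82 zax [-0.001  0.    -1.   ] F [-0.   0.2 -0.2] T [ 0.02 -0.01 -0.04] gap 0.0849 g 0.0
[310 215]
250 145
```

View pics/m5.png

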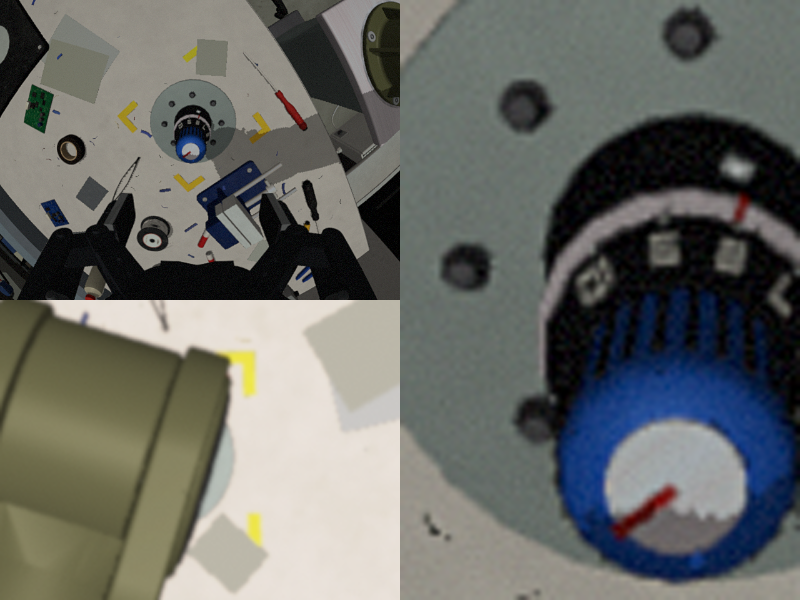

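8 sits at the red index at crop (740,207), with 9 and 10 to its left and 7 to its right, and no orange band shows. Last I'll measure the base against the tape.

```bash
python3 - <<'E'
from h import *
W=cv2.imread("pics/w5.png"); M=env.camera_model("wrist")
h=cv2.cvtColor(W,cv2.COLOR_BGR2HSV); y=cv2.inRange(h,(18,140,90),(35,255,255))
v,u=np.nonzero(y); P=np.array([atz("wrist",a,b,0,M)[:2] for a,b in zip(u,v)])
k=(abs(P-[.458,-.13])<.13).all(1); P=P[k]
# rotate to marks frame
a=np.arctan2(.0079,.17); D=(P-[.4578,-.1297])@np.array([[np.cos(a),-np.sin(a)],[np.sin(a),np.cos(a)]])
for s in (1,-1):
    for t in (1,-1):
        q=D[(D[:,0]*s>0)&(D[:,1]*t>0)]; print(s,t,len(q),"outer corner",np.percentile(abs(q),98,axis=0).round(4) if len(q) else "")
E=[(240,194),(378,194)]; E2=[(309,128),(309,261)]
print([atz("wrist",*e,.016,M).round(4) for e in E+E2])
# base edge radial search
best=[]
g=cv2.GaussianBlur(W,(3,3),0).astype(float)
for cx in np.arange(.446,.471,.001):
    for cy in np.arange(-.142,-.117,.001):
        sc=[]
        for th in np.radians(np.arange(0,360,6)):
            d=np.array([np.cos(th),np.sin(th)])
            p=[proj("wrist",[cx+r*d[0],cy+r*d[1],.016],M).round().astype(int) for r in (.0695,.0745)]
            sc.append(np.abs(g[p[0][1],p[0][0]]-g[p[1][1],p[1][0]]).sum())
        best.append((np.mean(np.minimum(sc,60)),cx,cy))
print(sorted(best)[-3:])
E
```

```text
1 1 522 outer corner [0.0965 0.095 ]
1 -1 623 outer corner [0.0961 0.0976]
-1 1 619 outer corner [0.0962 0.0956]
-1 -1 260 outer corner [0.0826 0.0974]
[array([ 0.5133, -0.1787,  0.016 ]), array([ 0.3993, -0.0921,  0.016 ]), array([ 0.4155, -0.1886,  0.016 ]), array([ 0.5015, -0.0759,  0.016 ])]
[(np.float64(59.93333333333333), np.float64(0.458), np.float64(-0.13299999999999998)), (np.float64(59.96666666666667), np.float64(0.457), np.float64(-0.13299999999999998)), (np.float64(60.0), np.float64(0.458), np.float64(-0.13399999999999998))]
```

```bash
python3 -c "
from h import *
print(env.finish_job())"
```

```text
the job is handed in; nothing more can be done
None
```

The job is handed in at about 17 s of the 61 s allowed: the sleeve is on 8 and locked fully down, the stand's base is about 3 mm off the centre of the tape square (13 mm clearance when centred), and I touched none of the bystanders; the judge returned no verdict.

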